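# Feel round the rim of a pouring bowl for chips

### The arm

A 6-joint arm with a two-finger parallel gripper is mounted at the origin on the work surface. World frame = base frame: x ahead of the robot, y to its left, z up, the work surface at z = 0. Lengths are in m, angles in degrees, forces in N, time in s.
With the tool pointing down it reaches from about 0.35 to 0.85 m from the base axis. Payload 8.1 kg.
Tool frame: the origin (TCP) lies midway between the tips of the shut fingers; the grasp point (between the pads) lies robot.hold_point_z behind it (robot.hold_point_z is the distance from the TCP to the grasp point, in m); z points along the fingers, x is the direction in which the jaws open and shut, and the axes are right-handed (so a half turn about z gives the same grasp; the last joint's range is limited). The gripper opens to 85 mm and grips with 20 to 120 N. Pads are 22 mm wide; open, the fingers measure 114 mm over their backs; the gripper's body (76 mm by 85 mm) begins 54 mm behind the grasp point. The pads swing forward as they close: fully open they stand 13 mm farther back than shut.
Start: joints at [58.476, 7.471, 85.268, -0, 87.261, -4.893], TCP at [0.269, 0.536, 0.231] pointing down, gripper open.
Joint ranges: [-169.43, 169.43], [-51.17, 129.36], [1.28, 143.12], [-76.62, 256.62], [0, 156.53], [-152.29, 152.29]. Speed limits (degrees/s): [136.94, 136.94, 159.86, 180, 180, 180].

### API

Orientations are given as [roll, pitch, yaw] about the fixed x, y, z axes, in that order (R = Rz(yaw) Ry(pitch) Rx(roll)).
In Python, from station import status, imaging, robot gives the robot as it stands.
- The arm moves only by the shell command python3 -m creep 'ROWS' [FORCE]. ROWS is JSON, a list of rows, each a list of 3 entries, a list of its own where there are three numbers: the shift along the world's x, y, z as a fraction of full scale, then the turn, a rotation vector about the world's x, y, z as a fraction of full scale, then the closure, from -1 (fully open) to 1 (shut). In form: [[[x, y, z], [wx, wy, wz], gripper], ...]. A call has 1 to 12 rows; each row shifts and turns the commanded pose from where the row before left it; what a row does not reach is not made up. Full scale, the value 1, is 0.03 m for a shift and 0.12 rad for a turn. A row lasts 1/8 s, in which the tool goes at most 62.5 mm and 10.7 degrees, less where a joint would pass 70% of its speed; a pose out of reach is approached as far as the arm can. A call with a number of a shift or a turn outside -1 to 1 is refused whole. A call with a gripper value outside its range is refused whole. The fingers move at their own pace and stop on an object; FORCE is the grip in N (left out, the last holds). Time passes only in rows, so rows that do not move let the fingers close. It gives the time, the measured TCP pose, the force and the opening at its end, in the units of the state.
- status.observe(): the state, without advancing time (a new reading comes with each control period).
- imaging.snapshot(name): name is "side" or "top" or "wrist"; returns a dict with "image" (384x512x3 uint8, red, green, blue), "fx", "fy", "cx", "cy" (pixels), "world_from_camera" (4x4, takes a point from camera to world coordinates). Camera axes: x right, y down, z forward; pixel columns grow to the right and rows downward; lengths in m; the calibration is good to about 2 mm. A picture is of the moment at which its call begins. There is no depth.
- robot.finish_job(): hands the job in, once; it reports no verdict.
The state is a dict: "clock": time; "joint_positions": joint angles; "dq": joint speeds; "effort": joint torques, N m; "tool_pos": TCP position; "tcp_rot": TCP orientation; "wrist_force": force on the tool from outside, world axes, zero at the start; "moment": the same for the moment, N m; "gripper_width": opening from 0.0 (shut) to 1.0 (fully open).
Only numpy, scipy, OpenCV 4.12 (cv2) and the standard library are available. Lean on these libraries where they do the work, as an engineer would, in place of code of your own. Each camera call takes 0.05 s, during which the arm holds its last target. There are 200 camera calls.

### The job

Feel for chips on the rim of the bisque bowl with the pouring lip: with the fingers closed together, put the fingertips lightly on top of the rim just beside the lip, on the side that lies anticlockwise of the lip seen from above, and run them along the rim anticlockwise all the way round the bowl to the other side of the lip. Press gently, so that the bowl does not tip, turn or shift and is never picked up. Leave everything else on the bench as it stands, and at the end draw the hand clear.

Things in the scene. Friction and masses are not known exactly. Their poses are not given: they have to be found in the camera images.
- bowl: the bowl to be felt: loose brown bisque, rigid, about 1.2 kg, 90 mm high, on a round bat. Origin at the centre of its underside, z up, x pointing out through the middle of the pouring lip. The rim top is level, 8 mm wide; its crest is a circle of radius 84 mm, 90 mm above the origin, save within 30 degrees of the x axis, where the lip stands up to 30 mm farther out and 4 mm lower
- rim_start (a point): point on the crest of that bowl's rim where the trace starts: 40 degrees anticlockwise (seen from above) of the middle of the lip. Any start between the lip and about 10 degrees past this point serves
- rim_end (a point): point on the crest of that bowl's rim where the trace ends: 320 degrees anticlockwise of the middle of the lip, that is on the lip's other side, after 280 degrees of rim
- bat: round wooden bat under the bowl, 250 mm across and 18 mm thick, fixed on the bench, with a 3 mm non-slip rubber mat 200 mm across on it, on which the bowl stands; origin at the centre of its underside
- other_bat: the same bat and mat under the plain bowl, fixed; origin at the centre of its underside
- plain_bowl: bystander: a bowl of the same clay and size (radius 88 mm, 90 mm high) with a full round rim and no lip; origin at the centre of its underside
- jar: bystander: small dark lidded jar, 82 mm across, 90 mm high; origin at the centre of its underside
- cup: bystander: pale clay cup without handle, 70 mm across, 85 mm high; origin at the centre of its underside
- pitcher: bystander: clay pitcher, 96 mm across, 131 mm high, loop handle towards its +y; origin at the centre of its underside
- dish: bystander: small dark dish, 110 mm across, 38 mm high; origin at the centre of its underside
- rib: bystander: kidney-shaped wooden rib lying flat, 100 x 36 x 6 mm; origin on its underside near its middle
- loop_tool: bystander: trimming tool with wooden handle and wire loop, 175 mm long along its x axis, 14 mm thick, lying flat; origin on its underside in the middle of the handle

How it is judged:
By the outcome, as a careful person would: the job done as asked, in the order asked, and still so for the second after the job is handed in, with the robot touching nothing.
It also fails if it takes over 64 s, if anything falls off the work surface, if the arm or the gripper's body presses on something with over 40 N, if the wrist force passes 120 N, or if a joint passes its speed limit or range.

## Working session

There is one attempt and no reset: what is moved stays moved. The work goes in short steps, Python scripts to look and compute and a shell command to move; the robot and the scene stay as the last step left them, time stands still between calls to the robot, and variables do not carry over. Pictures are saved under pics/ and viewed, about 8 in all and at most 12, crops included, and the job is handed in when it is done.

```bash
mkdir -p pics; ls
python3 - <<'E'
from station import status, imaging, robot
import cv2
print(status.observe(), robot.hold_point_z)
for n in("top","side"):
    s=imaging.snapshot(n); cv2.imwrite(f"pics/{n}0.png",s["image"][:,:,::-1])
    print(n,s["fx"],s["fy"],s["cx"],s["cy"],s["world_from_camera"])
E
```

```text
pics
{'clock': 0.0, 'joint_positions': array([ 5.84755241e+01,  7.51683103e+00,  8.53289050e+01, -6.64961486e-04,
        8.72598022e+01, -4.89241508e+00]), 'dq': array([-0.00062901,  0.00387054, -0.04518287, -0.05939413, -0.12994395,
        0.01608776]), 'effort': array([-6.86748208e-04, -5.69399464e+01, -5.00555670e+01, -4.62378903e-04,
        1.51408254e-02,  5.19156856e-06]), 'tool_pos': array([0.26865117, 0.53589315, 0.23023004]), 'tcp_rot': array([-1.79991661e+02,  1.05210318e-01,  6.33679792e+01]), 'wrist_force': array([ 0.22319979,  0.48040909, -0.30322082]), 'moment': array([-0.03414215, -0.00379076, -0.03260542]), 'gripper_width': 1.002919230817795} 0.0187
top 367.7594724576166 367.7594724576166 257.71669682079363 187.0705454686344 [[-0.0240716  -0.99841781  0.05081763  0.49745921]
 [-0.99969429  0.02375298 -0.00686458 -0.00168285]
 [ 0.00564664 -0.05096733 -0.99868436  1.01545743]
 [ 0.          0.          0.          1.        ]]
side 429.053788466354 429.053788466354 261.19929222967534 196.6349415193239 [[ 0.92397167 -0.18638082  0.33397386  0.20923369]
 [-0.38243465 -0.46047225  0.80106744 -0.80765165]
 [ 0.00448208 -0.8678868  -0.4967418   0.61014834]
 [ 0.          0.          0.          1.        ]]
```

View pics/top0.png

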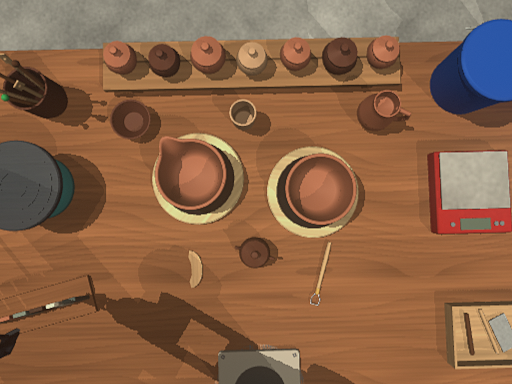

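View pics/side0.png

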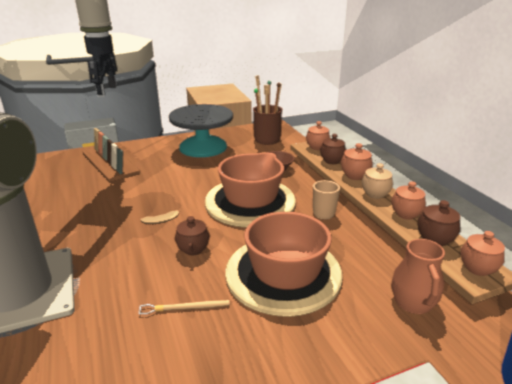

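The top view shows the lipped bowl at about (193,175), with its lip up-left at (163,143). The plain bowl is at (320,188), the jar at (255,252) and the cup at (243,113). In the side view the lipped bowl's rim is around (251,172). Next I'll measure the rim.

```bash
cat > h.py <<'E'
import numpy as np, cv2
from scipy.optimize import least_squares
def ray(s,uv):
    uv=np.atleast_2d(uv).astype(float); T=np.array(s["world_from_camera"])
    d=np.c_[(uv[:,0]-s["cx"])/s["fx"],(uv[:,1]-s["cy"])/s["fy"],np.ones(len(uv))]@T[:3,:3].T
    return T[:3,3],d
def plane(s,uv,z):
    o,d=ray(s,uv); return o+d*((z-o[2])/d[:,2])[:,None]
def clay(im,seed):
    h=cv2.cvtColor(im,cv2.COLOR_RGB2HSV).astype(int)
    m=(((h[...,0]<11)|(h[...,0]>172))&(h[...,1]>80)&(h[...,2]>60)).astype(np.uint8)
    m=cv2.morphologyEx(m,cv2.MORPH_OPEN,np.ones((3,3)))
    n,l=cv2.connectedComponents(m); k=l[seed[1],seed[0]]
    c=max(cv2.findContours((l==k).astype(np.uint8),cv2.RETR_EXTERNAL,cv2.CHAIN_APPROX_NONE)[0],key=len)[:,0]
    return c
def circ(P,r=None):
    f=lambda p:np.hypot(P[:,0]-p[0],P[:,1]-p[1])-(p[2] if r is None else r)
    return least_squares(f,[*P[:,:2].mean(0),.088],loss="soft_l1",f_scale=.002).x
E
python3 - <<'E'
from h import *; from station import imaging
out=[]
for n,seed in(("top",(200,190)),("side",(250,185))):
    s=imaging.snapshot(n);im=s["image"]
    print(n,[(p,cv2.cvtColor(im,cv2.COLOR_RGB2HSV)[p[1],p[0]]) for p in (seed,(300,330),(225,200))])
    c=clay(im,seed); print(len(c),c.min(0),c.max(0))
    v=im.copy(); cv2.drawContours(v,[c[:,None]],-1,(0,255,0),1)
    x,y=seed; out.append(cv2.resize(v[y-70:y+60,x-70:x+70],None,fx=2.8,fy=2.8,interpolation=0)[:,:,::-1])
    if n=="top":
        for z in(.100,.111):
            P=plane(s,c,z);k=circ(P); d=P[:,:2]-k[:2];r=np.hypot(*d.T);a=np.degrees(np.arctan2(d[:,1],d[:,0]))
            m=r>k[2]+.008; print(z,k,"lip",a[m].min(),a[m].max(),a[r.argmax()],r.max(),np.median(abs(r-k[2])[~m]))
cv2.imwrite("pics/c1.png",np.hstack(out))
E
```

```text
top [((200, 190), array([ 10, 141, 176], dtype=uint8)), ((300, 330), array([ 13, 151, 157], dtype=uint8)), ((225, 200), array([ 11, 120,  51], dtype=uint8))]
483 [156 137] [225 209]
0.1 [0.58132421 0.15681837 0.08196606] lip 19.079409335232462 159.40356817578433 39.14567723625588 0.11807505497420329 0.005430781293177325
0.111 [0.58031651 0.15491588 0.08097464] lip 19.078182448327354 159.40479106027547 39.14490895191246 0.11665498783794508 0.005371989074829553
side [((250, 185), array([  9, 141, 146], dtype=uint8)), ((300, 330), array([ 12, 149, 195], dtype=uint8)), ((225, 200), array([15, 35, 29], dtype=uint8))]
202 [218 151] [293 207]
```

View pics/c1.png

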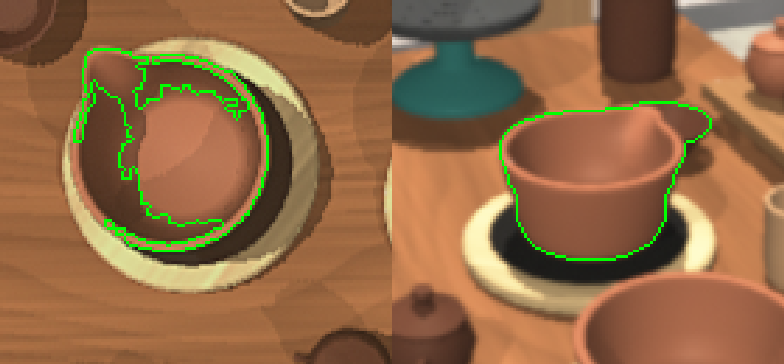

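The side contour is clean. The top contour breaks at the shadowed left rim, so I'll fit only the outer-hull points, and take the rim height from the far rim edge in the side view.

Run:
```python
from h import *; from station import imaging
s=imaging.snapshot("top");c=clay(s["image"],(200,190))
h=cv2.convexHull(c.astype(np.int32)).astype(np.float32)
q=np.array([p for p in c if cv2.pointPolygonTest(h,(float(p[0]),float(p[1])),True)<1.2])
t=imaging.snapshot("side");b=clay(t["image"],(250,185))
z=.111
for it in range(3):
    P=plane(s,q,z);k=[*P[:,:2].mean(0),.088]
    for _ in range(6):
        d=P[:,:2]-k[:2];a=np.degrees(np.arctan2(d[:,1],d[:,0]))
        m=abs((a-41+180)%360-180)>38; k=circ(P[m])
    r=np.hypot(*d.T)
    # far-rim height from side: top edge points, left of lip
    zs=[]
    for u in range(224,238,2):
        v=b[b[:,0]==u][:,1].min(); o,D=ray(t,(u,v-.5));D=D[0]
        # farther intersection of ray with vertical cylinder k
        A=D[:2]@D[:2];B=(o[:2]-k[:2])@D[:2];C=(o[:2]-k[:2])@(o[:2]-k[:2])-k[2]**2
        g=B*B-A*C
        if g>0: zs.append(o[2]+D[2]*(-B+g**.5)/A)
    print(z,k,"res",np.median(abs(r-k[2])[m]),m.sum(),"zs",np.round(zs,4)); z=np.median(zs)
L=plane(s,q,.107);d=L[:,:2]-k[:2];r=np.hypot(*d.T);a=np.degrees(np.arctan2(d[:,1],d[:,0]))
for th in(.1,.105,.11): print("lip",th,a[r>th].min(),a[r>th].max(),r.max())
```

```text
0.111 [0.58037437 0.15744172 0.08636846] res 0.0006386266580752781 127 zs [0.1137 0.1134 0.1136 0.1143 0.1122 0.1136 0.1121]
0.11356125517464183 [0.58013967 0.15699071 0.08612367] res 0.0006367279923692459 127 zs [0.1141 0.1137 0.1139 0.1146 0.1126 0.1139 0.1124]
0.11389287377417129 [0.58010928 0.15693232 0.08609198] res 0.0006364821897259648 127 zs [0.1141 0.1138 0.114  0.1146 0.1126 0.1139 0.1125]
lip 0.1 25.27314577507074 50.58208167663276 0.11568278932125517
lip 0.105 28.279973644794016 47.41223771649386 0.11568278932125517
lip 0.11 32.7299780149543 42.716901061124204 0.11568278932125517
```

The bowl centre is about (0.580, 0.157), the lip azimuth about 38°, and the rim z about 0.111–0.114. I'll close the fingers and move above the start, which is azimuth 78° at (0.597, 0.239).

```bash
python3 -m creep '[[[0.4,-0.5,0.8],[0,0,0],1],[[0.8,-1,0.4],[0,0,0],1],[[0.8,-1,0],[0,0,0],1],[[0.8,-1,0],[0,0,0],1],[[0.8,-1,0],[0,0,0],1],[[0.8,-1,0],[0,0,0],1],[[1,-0.8,0],[0,0,0],1],[[1,-0.8,0],[0,0,0],1],[[1,-0.8,0],[0,0,0],1],[[1,-0.8,0],[0,0,0],1],[[1,-0.8,0],[0,0,0],1],[[0.5,-0.4,0],[0,0,0],1]]' 20
python3 -m creep '[[[0.6,0,-0.4],[0,0,0],1],[[0.5,0,-0.6],[0,0,0],1],[[0,0,0],[0,0,0],1],[[0,0,0],[0,0,0],1]]'
python3 - <<'E'
from h import *; from station import imaging,status
o=status.observe();print({k:np.round(o[k],4) for k in("clock","tool_pos","tcp_rot","wrist_force","gripper_width")})
s=imaging.snapshot("wrist");cv2.imwrite("pics/w1.png",s["image"][:,:,::-1]);print(s["fx"],s["cx"],s["cy"],np.round(s["world_from_camera"],3).tolist())
E
```

```text
clock: 1.8
tool_pos: [0.567, 0.238, 0.267]
tcp_rot: [-180.0, 0.0, 63.3]
wrist_force: [0.9, 0.1, 0.1]
gripper_width: -0.002
clock: 2.3
tool_pos: [0.5985, 0.2398, 0.2378]
tcp_rot: [-180.0, -0.0, 63.4]
wrist_force: [0.4, -0.2, 1.0]
gripper_width: 0.0
{'clock': np.float64(2.3), 'tool_pos': array([0.5985, 0.2398, 0.2378]), 'tcp_rot': array([-1.799865e+02, -4.800000e-03,  6.339540e+01]), 'wrist_force': array([ 0.3902, -0.1512,  0.9857]), 'gripper_width': np.float64(0.0001)}
315.51337154415967 250.70068212624935 189.80955868513345 [[0.448, 0.862, 0.237, 0.538], [0.894, -0.432, -0.119, 0.269], [0.0, 0.265, -0.964, 0.381], [0.0, 0.0, 0.0, 1.0]]
```

View pics/w1.png

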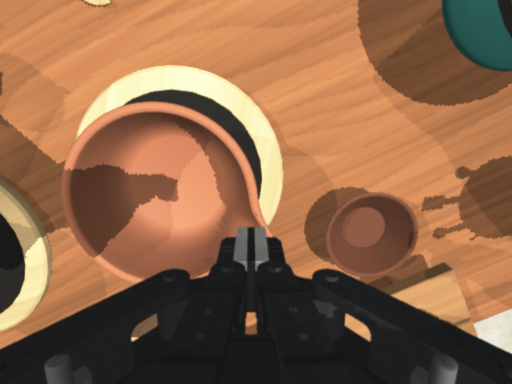

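The wrist view shows the rim ellipse from (65,185) to (262,200), with the lip partly behind the fingers near (250,225). I'll refit from this view as the second measurement.

Run:
```python
from h import *; from station import imaging
s=imaging.snapshot("wrist");c=clay(s["image"],(205,200))
print(len(c),c.min(0),c.max(0))
h=cv2.convexHull(c.astype(np.int32)).astype(np.float32)
q=np.array([p for p in c if cv2.pointPolygonTest(h,(float(p[0]),float(p[1])),True)<1.5 and p[1]<262 and not(p[0]>235 and p[1]>185)])
for z in(.108,.111,.114):
    P=plane(s,q,z);k=circ(P);d=P[:,:2]-k[:2];r=np.hypot(*d.T)-k[2];a=np.degrees(np.arctan2(d[:,1],d[:,0]))%360
    print(z,k,len(q),np.median(abs(r)),np.histogram(a,12,(0,360))[0])
    print([round(1000*float(np.median(r[(a>=b)&(a<b+30)])),1) if ((a>=b)&(a<b+30)).any() else None for b in range(0,360,30)])
```

```text
1788 [0 0] [511 383]
0.108 [0.6755004  0.21070709 0.25248047] 958 0.015947261407086633 [  0   0  36 206 175 163 224 142  12   0   0   0]
[None, None, -12.9, 20.5, -13.6, -22.1, 26.0, -5.0, -3.7, None, None, None]
0.111 [0.67402308 0.21133084 0.24973492] 958 0.01577103556152111 [  0   0  36 206 175 163 224 142  12   0   0   0]
[None, None, -12.8, 20.3, -13.5, -21.9, 25.7, -5.0, -3.6, None, None, None]
0.114 [0.6725457  0.21195463 0.24698933] 958 0.015594815646977553 [  0   0  36 206 175 163 224 142  12   0   0   0]
[None, None, -12.6, 20.1, -13.3, -21.6, 25.4, -4.9, -3.6, None, None, None]
```

The clay mask leaks into the wood here, so I'll search for the outer rim edge along radial lines instead.

Run:
```python
from h import *; from station import imaging
s=imaging.snapshot("wrist");g=cv2.GaussianBlur(s["image"],(3,3),0).astype(np.float32)
T=np.array(s["world_from_camera"]);R=T[:3,:3]
def proj(X):
    p=(X-T[:3,3])@R; return np.c_[p[:,0]/p[:,2]*s["fx"]+s["cx"],p[:,1]/p[:,2]*s["fy"]+s["cy"]]
rr=np.arange(.078,.100,.0005)
for z in(.108,.111,.114):
    k=np.array([.5803,.1572,.088])
    for _ in range(3):
        P=[]
        for a in np.radians(np.arange(78,300,3)):
            X=np.c_[k[0]+rr*np.cos(a),k[1]+rr*np.sin(a),np.full(len(rr),z)]
            uv=proj(X).astype(np.float32)
            v=cv2.remap(g,uv[:,:1].copy(),uv[:,1:].copy(),cv2.INTER_LINEAR)[:,0]
            d=np.abs(v[3:]-v[:-3]).sum(1);j=d.argmax()
            if d[j]>60:P.append(X[j+1])
        P=np.array(P);k=circ(P)
    d=P[:,:2]-k[:2];print(z,np.round(k,4),len(P),np.round(1000*(np.hypot(*d.T)-k[2]),1).tolist())
```

```text
0.108 [0.579  0.1669 0.0909] 59 [-6.1, -5.6, -4.6, -3.7, -3.2, -2.2, -1.3, -0.8, -0.3, 0.2, 1.1, 1.1, 1.6, 2.1, 2.5, 2.5, 2.5, 3.0, 2.5, 3.0, 3.0, 2.5, 1.9, 1.9, 1.9, 1.4, 0.4, 0.4, -0.6, -1.1, -1.5, -2.0, -3.0, -3.5, -3.5, -3.0, -2.0, -1.4, -0.9, -0.4, 0.1, 0.6, 1.2, 3.7, -5.8, -5.2, -4.7, -4.2, -3.7, 4.9, 4.9, 8.3, 8.3, 1.0, 0.5, 0.5, 0.1, 0.1, -0.4]
0.111 [0.5787 0.1675 0.0903] 63 [-6.4, -5.9, -4.4, -3.4, -2.9, -2.0, -1.5, -0.5, -0.5, 0.4, 1.4, 1.4, 1.9, 2.3, 2.8, 2.8, 2.8, 2.7, 2.7, 2.7, 3.1, 2.6, 2.1, 2.1, 1.5, 1.0, 0.5, 0.4, -0.1, -1.1, -1.6, -2.2, -2.7, -3.7, -3.2, -2.7, -2.3, -1.8, -1.3, -0.8, -0.3, 0.2, 0.6, 3.1, -6.4, -5.9, -4.9, -4.4, -3.9, 4.1, 4.1, 7.7, 7.7, 7.7, 7.8, 8.3, 7.8, -0.1, -0.6, -1.1, -1.1, -1.0, -1.5]
0.114 [0.5788 0.1694 0.0892] 60 [-6.7, -6.2, -5.2, -4.2, -3.6, -2.6, -1.5, -1.0, -0.4, 0.2, 0.8, 1.3, 1.4, 2.0, 2.1, 2.2, 2.8, 2.9, 2.6, 2.7, 2.8, 2.4, 2.6, 2.2, 1.8, 1.0, 1.1, 0.7, -0.1, -1.0, -1.4, -2.2, -2.6, -3.0, -2.3, -2.2, -1.1, -0.5, 0.1, 0.3, 0.9, 1.5, 2.1, -5.3, -4.7, -4.2, -4.1, -3.5, -2.9, -2.4, 8.9, 8.8, 8.8, 8.7, 8.7, -0.0, -0.1, -0.2, -0.2, -0.3]
```

Those edges are mixed, so the fit isn't reliable. I'll overlay the top-view result on the wrist image and check it by eye.

Run:
```python
from h import *; from station import imaging
s=imaging.snapshot("wrist");v=cv2.resize(s["image"][85:300,45:285],None,fx=3,fy=3,interpolation=cv2.INTER_CUBIC)[:,:,::-1].copy()[:600]
T=np.array(s["world_from_camera"]);a=np.radians(np.arange(78,359,10))
for r,col in((.080,(255,255,0)),(.088,(0,255,0))):
    X=np.c_[.5803+r*np.cos(a),.1573+r*np.sin(a),np.full(len(a),.111)]
    p=(X-T[:3,3])@T[:3,:3];u=np.c_[p[:,0]/p[:,2]*s["fx"]+s["cx"]-45,p[:,1]/p[:,2]*s["fy"]+s["cy"]-85]*3+1
    for i,q in enumerate(u):
        cv2.circle(v,tuple(int(t) for t in q),2,col,-1)
        if r>.085 and i%4==0: cv2.putText(v,str(78+10*i),tuple(int(t) for t in q),0,.5,(255,0,0),1)
cv2.imwrite("pics/w2.png",v)
```

```text
(no output)
```

View pics/w2.png

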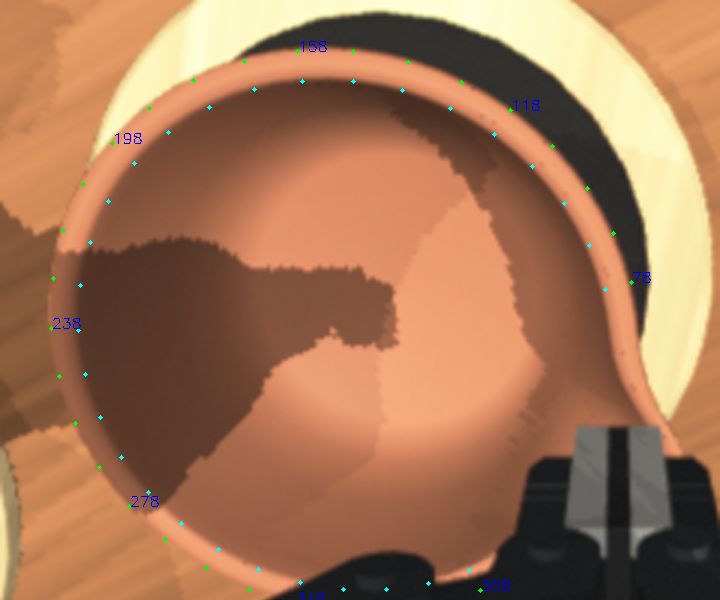

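The overlay matches the real rim to about 1 mm all round: green on the outer edge, cyan on the inner. The lip flare begins just past the 78° mark, at (620,330). So the centre is (0.5803, 0.1573), and I'll descend at 78°.

```bash
python3 -m creep '[[[0,0,-0.9],[0,0,0],1],[[0,0,-0.9],[0,0,0],1],[[0,0,-0.9],[0,0,0],1],[[0,0,-0.9],[0,0,0],1],[[0,0,-0.3],[0,0,0],1],[[0,0,0],[0,0,0],1],[[0,0,0],[0,0,0],1]]'
python3 -m creep '[[[0,0,-0.03],[0,0,0],1],[[0,0,-0.03],[0,0,0],1],[[0,0,0],[0,0,0],1]]'
python3 - <<'E'
from h import *
# rows: 10 deg chords
a=np.radians(np.arange(78,360,5.0));P=.084*np.c_[np.cos(a),np.sin(a)];print(np.round(np.diff(P,axis=0)/.03,3).tolist())
print(np.round(P+[.5803,.1573],4)[[0,12,24,36,48,56]])
E
```

```text
clock: 3.38
tool_pos: [0.5999, 0.2397, 0.1221]
tcp_rot: [179.9, -0.1, 63.4]
wrist_force: [0.3, 0.6, 0.2]
gripper_width: -0.007
clock: 3.75
tool_pos: [0.599, 0.2394, 0.1186]
tcp_rot: [180.0, -0.0, 63.4]
wrist_force: [0.0, 1.2, 0.4]
gripper_width: -0.002
[[-0.241, 0.04], [-0.244, 0.019], [-0.244, -0.002], [-0.243, -0.023], [-0.24, -0.045], [-0.235, -0.065], [-0.229, -0.086], [-0.22, -0.105], [-0.21, -0.124], [-0.199, -0.142], [-0.186, -0.159], [-0.171, -0.174], [-0.155, -0.188], [-0.138, -0.201], [-0.12, -0.213], [-0.101, -0.222], [-0.082, -0.23], [-0.061, -0.236], [-0.04, -0.241], [-0.019, -0.244], [0.002, -0.244], [0.023, -0.243], [0.045, -0.24], [0.065, -0.235], [0.086, -0.229], [0.105, -0.22], [0.124, -0.21], [0.142, -0.199], [0.159, -0.186], [0.174, -0.171], [0.188, -0.155], [0.201, -0.138], [0.213, -0.12], [0.222, -0.101], [0.23, -0.082], [0.236, -0.061], [0.241, -0.04], [0.244, -0.019], [0.244, 0.002], [0.243, 0.023], [0.24, 0.045], [0.235, 0.065], [0.229, 0.086], [0.22, 0.105], [0.21, 0.124], [0.199, 0.142], [0.186, 0.159], [0.171, 0.174], [0.155, 0.188], [0.138, 0.201], [0.12, 0.213], [0.101, 0.222], [0.082, 0.23], [0.061, 0.236], [0.04, 0.241], [0.019, 0.244]]
[[0.5978 0.2395]
 [0.5179 0.2135]
 [0.5004 0.1313]
 [0.5628 0.0751]
 [0.6427 0.1011]
 [0.6642 0.1544]]
```

Still clear of the rim, so I'll feel down in 0.5–1 mm steps.

```bash
python3 -m creep '[[[-0.03,0,-0.05],[0,0,0],1],[[0,0,-0.05],[0,0,0],1],[[0,0,-0.04],[0,0,0],1],[[0,0,0],[0,0,0],1]]'
python3 -m creep '[[[0,0,-0.03],[0,0,0],1],[[0,0,0],[0,0,0],1]]'
python3 -m creep '[[[0,0,-0.02],[0,0,0],1],[[0,0,0],[0,0,0],1]]'
```

```text
clock: 4.25
tool_pos: [0.5979, 0.2393, 0.114]
tcp_rot: [-180.0, 0.0, 63.4]
wrist_force: [0.7, -0.5, 0.3]
gripper_width: 0.001
clock: 4.5
tool_pos: [0.598, 0.2394, 0.1134]
tcp_rot: [180.0, 0.0, 63.4]
wrist_force: [0.1, 0.4, -0.2]
gripper_width: 0.0
clock: 4.75
tool_pos: [0.598, 0.2394, 0.1127]
tcp_rot: [-180.0, 0.0, 63.4]
wrist_force: [-0.2, 0.3, 0.5]
gripper_width: -0.004
```

```bash
for i in 1; do python3 -m creep '[[[0,0,-0.02],[0,0,0],1],[[0,0,0],[0,0,0],1]]'; done
python3 -m creep '[[[0,0,-0.02],[0,0,0],1],[[0,0,0],[0,0,0],1]]'
```

```text
clock: 5.0
tool_pos: [0.598, 0.2394, 0.1121]
tcp_rot: [-180.0, 0.0, 63.4]
wrist_force: [0.4, -0.2, 0.6]
gripper_width: 0.002
clock: 5.25
tool_pos: [0.598, 0.2394, 0.1115]
tcp_rot: [-180.0, 0.0, 63.4]
wrist_force: [0.0, -0.3, -0.5]
gripper_width: -0.001
```

```bash
python3 -m creep '[[[0,0,-0.01],[0,0,0],1],[[0,0,0],[0,0,0],1]]'
python3 -m creep '[[[0,0,-0.01],[0,0,0],1],[[0,0,0],[0,0,0],1]]'
python3 -m creep '[[[0,0,-0.01],[0,0,0],1],[[0,0,0],[0,0,0],1]]'
```

```text
clock: 5.5
tool_pos: [0.598, 0.2393, 0.1113]
tcp_rot: [-180.0, 0.0, 63.4]
wrist_force: [-0.6, 0.6, -0.2]
gripper_width: 0.002
clock: 5.75
tool_pos: [0.5981, 0.2393, 0.111]
tcp_rot: [180.0, -0.0, 63.4]
wrist_force: [-0.1, 0.3, 0.9]
gripper_width: -0.001
clock: 6.0
tool_pos: [0.5981, 0.2394, 0.111]
tcp_rot: [180.0, -0.0, 63.4]
wrist_force: [-2.0, 0.2, 3.3]
gripper_width: -0.001
```

Contact is at z 0.1110 with 3.3 N. I'll add a hair more preload and begin the trace.

```bash
python3 -m creep '[[[0,0,-0.005],[0,0,0],1],[[-0.12,0.02,0],[0,0,0],1],[[-0.12,0.02,0],[0,0,0],1],[[-0.12,0.01,0],[0,0,0],1]]'
python3 -m creep '[[[-0.125,0.01,0],[0,0,0],1],[[-0.244,0,0],[0,0,0],1],[[-0.243,-0.023,0],[0,0,0],1]]'
```

```text
clock: 6.5
tool_pos: [0.5875, 0.241, 0.111]
tcp_rot: [179.9, -0.0, 63.4]
wrist_force: [2.7, -0.5, 4.8]
gripper_width: 0.001
clock: 6.88
tool_pos: [0.5688, 0.2407, 0.111]
tcp_rot: [180.0, -0.1, 63.4]
wrist_force: [3.7, 0.4, 4.4]
gripper_width: 0.003
```

```bash
python3 -m creep '[[[-0.24,-0.045,0],[0,0,0],1],[[-0.235,-0.065,0],[0,0,0],1],[[-0.229,-0.086,0],[0,0,0],1],[[-0.22,-0.105,0],[0,0,0],1]]'
python3 -m creep '[[[-0.21,-0.124,0],[0,0,0],1],[[-0.199,-0.142,0],[0,0,0],1],[[-0.186,-0.159,0],[0,0,0],1],[[-0.171,-0.174,0],[0,0,0],1]]'
```

```text
clock: 7.38
tool_pos: [0.5409, 0.2319, 0.111]
tcp_rot: [180.0, -0.1, 63.4]
wrist_force: [3.4, 2.5, 4.8]
gripper_width: 0.0
clock: 7.88
tool_pos: [0.5178, 0.214, 0.1109]
tcp_rot: [180.0, -0.1, 63.4]
wrist_force: [2.2, 2.4, 5.1]
gripper_width: 0.003
```

```bash
python3 -m creep '[[[-0.155,-0.188,0],[0,0,0],1],[[-0.138,-0.201,0],[0,0,0],1],[[-0.12,-0.213,0],[0,0,0],1],[[-0.101,-0.222,0],[0,0,0],1]]'
python3 -m creep '[[[-0.082,-0.23,0],[0,0,0],1],[[-0.061,-0.236,0],[0,0,0],1],[[-0.04,-0.241,0],[0,0,0],1],[[-0.019,-0.244,0],[0,0,0],1]]'
python3 - <<'E'
from h import *; from station import imaging
t=imaging.snapshot("side");cv2.imwrite("pics/s2.png",cv2.resize(t["image"][60:260,150:370],None,fx=3,fy=3)[:,:,::-1][:600])
E
```

```text
clock: 8.38
tool_pos: [0.5023, 0.1895, 0.1109]
tcp_rot: [-180.0, -0.1, 63.4]
wrist_force: [2.0, 3.5, 6.1]
gripper_width: 0.0
clock: 8.88
tool_pos: [0.4961, 0.1611, 0.1108]
tcp_rot: [-179.9, -0.1, 63.4]
wrist_force: [-0.0, 4.8, 6.0]
gripper_width: 0.001
```

View pics/s2.png

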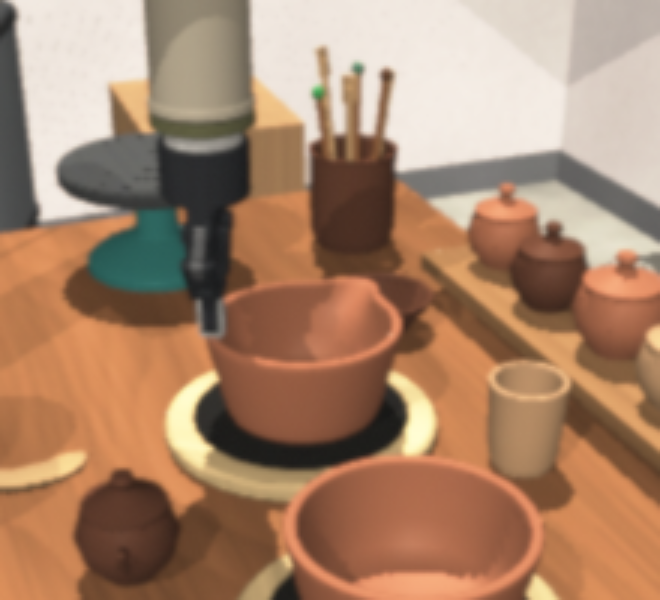

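The side view shows the fingertips on the left rim at (210,330), and the bowl standing level and central on its mat. The force has crept up to 6 N, so I'll ease off 0.15 mm and go on.

```bash
python3 -m creep '[[[0.002,-0.244,0.003],[0,0,0],1],[[0.023,-0.243,0.003],[0,0,0],1],[[0.045,-0.24,0],[0,0,0],1],[[0.065,-0.235,0],[0,0,0],1]]'
python3 -m creep '[[[0.086,-0.229,0],[0,0,0],1],[[0.105,-0.22,0],[0,0,0],1],[[0.124,-0.21,0],[0,0,0],1],[[0.142,-0.199,0],[0,0,0],1]]'
```

```text
clock: 9.43
tool_pos: [0.4999, 0.1324, 0.1109]
tcp_rot: [-179.9, -0.1, 63.4]
wrist_force: [-0.7, 4.9, 7.7]
gripper_width: -0.002
clock: 9.93
tool_pos: [0.5132, 0.1068, 0.1108]
tcp_rot: [-179.8, -0.1, 63.4]
wrist_force: [-3.4, 5.5, 9.6]
gripper_width: 0.001
```

The force is climbing, so I'll lift another 0.5 mm over the next rows.

```bash
python3 -m creep '[[[0.159,-0.186,0.012],[0,0,0],1],[[0.174,-0.171,0.004],[0,0,0],1]]'
python3 -m creep '[[[0.188,-0.155,0],[0,0,0],1],[[0.201,-0.138,0],[0,0,0],1]]'
```

```text
clock: 10.18
tool_pos: [0.5229, 0.0958, 0.1109]
tcp_rot: [-179.8, -0.0, 63.4]
wrist_force: [-3.6, 2.9, 7.0]
gripper_width: -0.002
clock: 10.42
tool_pos: [0.5344, 0.087, 0.1109]
tcp_rot: [-179.8, 0.0, 63.4]
wrist_force: [-5.0, 3.5, 9.7]
gripper_width: -0.002
```

```bash
python3 -m creep '[[[0.213,-0.12,0.015],[0,0,0],1],[[0.222,-0.101,0.005],[0,0,0],1]]'
python3 -m creep '[[[0.23,-0.082,0.002],[0,0,0],1],[[0.236,-0.061,0.002],[0,0,0],1]]'
```

```text
clock: 10.68
tool_pos: [0.548, 0.0797, 0.111]
tcp_rot: [-179.9, 0.1, 63.4]
wrist_force: [-1.1, -0.3, 2.0]
gripper_width: -0.002
clock: 10.92
tool_pos: [0.5632, 0.075, 0.1113]
tcp_rot: [-180.0, 0.0, 63.4]
wrist_force: [-0.3, -0.3, 1.1]
gripper_width: 0.001
```

It's nearly off the rim now, so I'll reseat by 0.4 mm before going on.

```bash
python3 -m creep '[[[0,0,-0.014],[0,0,0],1],[[0,0,0],[0,0,0],1]]'
```

```text
clock: 11.18
tool_pos: [0.5629, 0.0752, 0.1112]
tcp_rot: [-180.0, 0.0, 63.4]
wrist_force: [-0.1, 0.3, 0.7]
gripper_width: -0.004
```

Contact was probably lost somewhere between 247° and 258°. I'll back up hovering to about 243°, touch down again and re-feel that stretch so there's no gap.

```bash
python3 -m creep '[[[0,0,0.05],[0,0,0],1],[[-0.236,0.061,0],[0,0,0],1],[[-0.23,0.082,0],[0,0,0],1],[[-0.222,0.101,0],[0,0,0],1],[[0,0,-0.05],[0,0,0],1],[[0,0,-0.005],[0,0,0],1],[[0,0,0],[0,0,0],1]]'
python3 -m creep '[[[0,0,-0.007],[0,0,0],1],[[0,0,0],[0,0,0],1]]'
```

```text
clock: 12.05
tool_pos: [0.5426, 0.0824, 0.1113]
tcp_rot: [180.0, -0.0, 63.4]
wrist_force: [-0.1, -0.6, 0.1]
gripper_width: 0.003
clock: 12.3
tool_pos: [0.5426, 0.0825, 0.1111]
tcp_rot: [-180.0, 0.0, 63.4]
wrist_force: [-0.6, 0.8, -0.6]
gripper_width: 0.003
```

```bash
python3 -m creep '[[[0,0,-0.01],[0,0,0],1],[[0,0,0],[0,0,0],1]]'
python3 -m creep '[[[0,0,-0.005],[0,0,0],1],[[0,0,0],[0,0,0],1]]'
```

```text
clock: 12.55
tool_pos: [0.5426, 0.0825, 0.111]
tcp_rot: [180.0, -0.0, 63.4]
wrist_force: [-0.4, -1.1, 2.6]
gripper_width: -0.005
clock: 12.8
tool_pos: [0.5426, 0.0825, 0.111]
tcp_rot: [180.0, -0.0, 63.4]
wrist_force: [-0.7, -1.5, 4.2]
gripper_width: -0.003
```

```bash
python3 -m creep '[[[0.222,-0.101,0],[0,0,0],1],[[0.23,-0.082,0],[0,0,0],1]]'
python3 -m creep '[[[0.236,-0.061,0],[0,0,0],1],[[0.241,-0.04,0],[0,0,0],1]]'
```

```text
clock: 13.05
tool_pos: [0.556, 0.0773, 0.1109]
tcp_rot: [-180.0, -0.0, 63.4]
wrist_force: [-3.9, 1.0, 5.3]
gripper_width: -0.001
clock: 13.3
tool_pos: [0.5703, 0.0742, 0.1109]
tcp_rot: [-180.0, -0.0, 63.4]
wrist_force: [-3.4, 0.1, 5.9]
gripper_width: 0.004
```

```bash
python3 -m creep '[[[0.244,-0.019,0.002],[0,0,0],1],[[0.244,0.002,0.002],[0,0,0],1]]'
python3 -m creep '[[[0.243,0.023,0],[0,0,0],1],[[0.24,0.045,0],[0,0,0],1]]'
```

```text
clock: 13.55
tool_pos: [0.585, 0.0735, 0.1109]
tcp_rot: [-180.0, 0.0, 63.4]
wrist_force: [-2.6, 0.2, 4.9]
gripper_width: -0.003
clock: 13.8
tool_pos: [0.5995, 0.0754, 0.111]
tcp_rot: [-180.0, 0.0, 63.4]
wrist_force: [-3.1, -0.5, 5.2]
gripper_width: -0.002
```

```bash
python3 -m creep '[[[0.235,0.065,0],[0,0,0],1],[[0.229,0.086,0],[0,0,0],1]]'
python3 -m creep '[[[0.22,0.105,0],[0,0,0],1],[[0.21,0.124,0],[0,0,0],1]]'
```

```text
clock: 14.05
tool_pos: [0.6135, 0.0799, 0.1109]
tcp_rot: [-180.0, 0.0, 63.4]
wrist_force: [-2.9, -1.6, 4.9]
gripper_width: -0.004
clock: 14.3
tool_pos: [0.6266, 0.0868, 0.1109]
tcp_rot: [180.0, 0.0, 63.4]
wrist_force: [-2.2, -1.6, 5.0]
gripper_width: -0.002
```

```bash
python3 -m creep '[[[0.199,0.142,0],[0,0,0],1],[[0.186,0.159,0],[0,0,0],1]]'
python3 -m creep '[[[0.171,0.174,0],[0,0,0],1],[[0.155,0.188,0],[0,0,0],1]]'
python3 -m creep '[[[0.138,0.201,0],[0,0,0],1],[[0.12,0.213,0],[0,0,0],1]]'
```

```text
clock: 14.55
tool_pos: [0.6382, 0.0959, 0.1109]
tcp_rot: [180.0, 0.0, 63.4]
wrist_force: [-3.2, -3.2, 4.3]
gripper_width: -0.001
clock: 14.8
tool_pos: [0.6481, 0.1069, 0.1109]
tcp_rot: [180.0, 0.0, 63.4]
wrist_force: [-2.6, -2.9, 4.8]
gripper_width: 0.004
clock: 15.05
tool_pos: [0.6558, 0.1194, 0.1109]
tcp_rot: [180.0, 0.0, 63.4]
wrist_force: [-2.7, -3.4, 5.7]
gripper_width: -0.0
```

```bash
python3 -m creep '[[[0.101,0.222,0],[0,0,0],1],[[0.082,0.23,0],[0,0,0],1]]'
python3 -m creep '[[[0.061,0.236,0],[0,0,0],1],[[0.04,0.241,0],[0,0,0],1]]'
python3 -m creep '[[[0.019,0.244,0],[0,0,0],1],[[0,0.03,0],[0,0,0],1],[[0,0,0],[0,0,0],1]]'
```

```text
clock: 15.3
tool_pos: [0.6613, 0.1331, 0.111]
tcp_rot: [180.0, -0.0, 63.4]
wrist_force: [-1.5, -2.1, 4.8]
gripper_width: 0.001
clock: 15.55
tool_pos: [0.6643, 0.1475, 0.111]
tcp_rot: [180.0, -0.0, 63.4]
wrist_force: [-0.6, -3.7, 5.3]
gripper_width: 0.002
clock: 15.92
tool_pos: [0.6647, 0.1559, 0.111]
tcp_rot: [180.0, -0.1, 63.4]
wrist_force: [1.3, 0.7, 4.8]
gripper_width: 0.001
```

The end is reached, at about 321° relative to the lip. Now I'll lift off, draw clear and compare the bowl with the first picture.

```bash
python3 -m creep '[[[0,0,0.3],[0,0,0],1],[[0,0,0.9],[0,0,0],1],[[0,0,0.9],[0,0,0],1],[[0,0,0.9],[0,0,0],1],[[0,0,0.9],[0,0,0],1],[[-0.6,0.8,0.5],[0,0,0],1],[[-1,1,0],[0,0,0],1],[[-1,1,0],[0,0,0],1],[[-1,1,0],[0,0,0],1],[[-1,1,0],[0,0,0],1],[[-1,1,0],[0,0,0],1],[[-1,1,0],[0,0,0],1]]'
python3 -m creep '[[[-1,0.9,0],[0,0,0],1],[[-1,0.9,0],[0,0,0],1],[[-1,0.9,0],[0,0,0],1],[[-1,0.9,0],[0,0,0],1],[[0,0,0],[0,0,0],1],[[0,0,0],[0,0,0],1],[[0,0,0],[0,0,0],1],[[0,0,0],[0,0,0],1]]'
python3 - <<'E'
from h import *; from station import imaging
a=cv2.imread("pics/top0.png");s=imaging.snapshot("top");b=s["image"][:,:,::-1]
d=cv2.absdiff(a,b).max(2);b2=np.hstack([b[90:310,100:410],cv2.cvtColor(d,cv2.COLOR_GRAY2BGR)[90:310,100:410]])
cv2.imwrite("pics/end.png",cv2.resize(b2,(800,284)))
t0=cv2.imread("pics/side0.png");t=imaging.snapshot("side")["image"][:,:,::-1]
for nm,A,B,(x0,y0,x1,y1) in(("top",a,b,(155,132,230,212)),("side",t0,t,(215,150,300,212))):
    f=lambda m:cv2.cvtColor(m[y0:y1,x0:x1].copy(),cv2.COLOR_BGR2GRAY).astype(np.float32)
    print(nm,"shift px",cv2.phaseCorrelate(f(A),f(B)),"max/mean diff",cv2.absdiff(f(A),f(B)).max(),cv2.absdiff(f(A),f(B)).mean())
E
```

```text
clock: 17.42
tool_pos: [0.4649, 0.36, 0.2426]
tcp_rot: [-179.9, 0.0, 63.4]
wrist_force: [0.4, 0.2, -0.3]
gripper_width: -0.003
clock: 18.42
tool_pos: [0.3472, 0.4667, 0.2428]
tcp_rot: [180.0, 0.0, 63.3]
wrist_force: [0.1, 0.9, 1.2]
gripper_width: 0.001
top shift px ((0.48335368311479954, -0.0058406751325179584), 0.9951976290543874) max/mean diff 11.0 1.2385
side shift px ((0.013371626000370895, 0.004387612834165111), 0.997326193170415) max/mean diff 10.0 0.7402277
```

View pics/end.png

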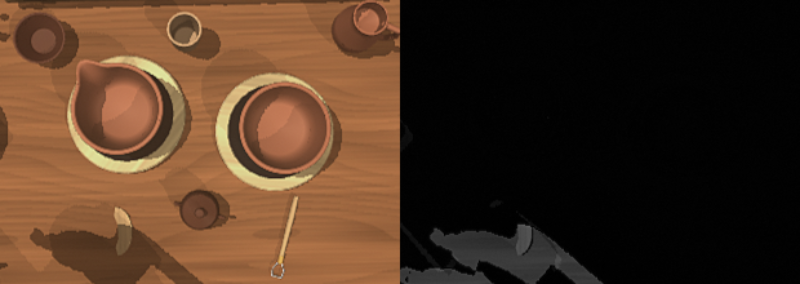

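The difference picture is black at the bowls and the other pieces; only the arm's shadow changed, at (520,245). So nothing moved.

```bash
python3 -c "
from station import robot
print(robot.finish_job())"
```

```text
the job is handed in; nothing more can be done
None
```

I felt the rim anticlockwise from about 40° to about 321° from the middle of the lip, with the fingers shut, then drew the hand clear and handed the job in at about 18.5 s.

- **Force:** the press was mostly 4–6 N, with two readings near 10 N in the middle of the trace. These are readings at the end of each move, so brief peaks in between would not show.
- **Break in contact:** when I eased off after those peaks, the fingers lost contact between about 209° and 220° from the lip. I hovered back to about 205°, touched down again at 4 N and re-felt that stretch before going on. Every part of the rim was covered, but not in one unbroken pass.
- **Bowl and bench:** pictures before and after show no change at the bowl (greatest grey difference 11). Elsewhere on the central bench only the arm's shadow differs. The wrist force was back to about zero at the end.
- **Checks that disagreed:**
  - **Bowl shift:** the top view's image-shift figure gave 0.48 px sideways. I took it as an artefact, because the difference picture is blank there and the side view gave 0.01 px.
  - **Wrist camera:** its automatic rim fit failed, so I checked the bowl's position by overlaying the top-view result on the wrist picture. They agreed to about 1 mm.
  - **Rim height:** the side view put the rim at 0.113–0.114 m, but touch put it at 0.111 m.

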